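Depth-check a guide tube with the collared gauge rod

ROBOT

A 7-joint arm with a two-finger parallel gripper is mounted at the origin on a cart in front of the work surface, level with it; the furniture and walls round the work are solid. World frame = base frame: x ahead of the robot, y to its left, z up, the work surface at z = 0. Lengths are in m, angles in rad, forces in N, time in s.
With the tool pointing down it reaches from about 0.425 to 0.95 m from the base axis. Payload 4.7 kg.
Tool frame: the origin (TCP) lies on the centre line of the jaws, within the pads' length; the fingertips stand 19 mm ahead of it and the grasp point (between the pads) is the TCP (arm.finger_overhang is the z of the fingertips in the tool frame, in m); z points along the fingers, y is the line along which they close (so a half turn about z gives the same grasp; the last joint's range is limited). The gripper opens to 85 mm and grips with 20 to 120 N. Pads are 22 mm wide; open, the fingers measure 114 mm over their backs; the gripper's body (76 mm by 85 mm) begins 54 mm behind the grasp point. The pads swing forward as they close: fully open they stand 13 mm farther back than shut.
Start: joints at [-1.27, 0.469, -0.049, 1.532, 0.024, 1.141, -0.082], TCP at [0.219, 0.639, 0.25] pointing down, gripper open.
Joint ranges: [-2.59, 2.59], [-0.33, 1.99], [-1.39, 1.29], [0.1, 2.45], [-1.04, 4.18], [0.21, 1.99], [-2.66, 2.66]. Speed limits (rad/s): [2.57, 2.57, 3.14, 3.14, 3.14, 3.14, 3.14].

INTERFACE

Orientations are given as a unit quaternion [w, x, y, z].
In Python, from bench import arm, optics, workorder gives the robot as it stands.
- The arm moves only by the shell command python3 -m jog 'ROWS' [FORCE]. ROWS is JSON, a list of rows, each a list of 7 numbers: the shift along the tool's x, y, z in units of 25 mm (1.0 is 25 mm), then the turn, a rotation vector about the tool's x, y, z in units of 8 degrees (1.0 is 8 degrees), then the opening, from -1 (shut) to 1 (fully open), so that 0 is half open. A call has 1 to 12 rows; each row shifts and turns the commanded pose from where the row before left it, along the tool's axes as they then stand; what a row does not reach is not made up. A row lasts 1/10 s, in which the tool goes at most 50 mm and 8.59 degrees, less where a joint would pass 70% of its speed; a pose out of reach is approached as far as the arm can. A call is refused whole if a number of a shift passes 1 or a number of a turn 1, either way. A call with a gripper value outside its range is refused whole. The fingers move at their own pace and stop on an object; FORCE is the grip in N (left out, the last holds). Time passes only in rows, so rows that do not move let the fingers close. It gives the time, the measured TCP pose, the force, the opening and the grip force at its end, in the units of the state.
- arm.get_obs(): the state, without advancing time (a new reading comes with each control period).
- optics.camera(name): name is "scene" or "top"; returns a dict with "frame" (420x560x3 uint8, blue, green, red), "z_map" (420x560 float32, m along the optical axis (not along the pixel's ray), 0 where there is no reading), "intrinsics" (3x3 intrinsics, pixels), "dist" ([k1, k2, p1, p2, k3] as OpenCV has them; the pictures are not rectified), "pose" (4x4, takes a point from camera to world coordinates). Camera axes: x right, y down, z forward; pixel columns grow to the right and rows downward; lengths in m; the calibration is good to about 2 mm. A picture is of the moment at which its call begins.
- workorder.close_job(): hands the job in; it is judged then, once.
Trained networks look in a picture, given as the dict that the camera call returned (one of the last four; its "shot" number tells which), for a name from the list of things; names that differ only in an ending like _2 or _b are one class to them, and where a whole thing is asked for, a point or a joint stands for the part that bears it (a point fixed in the world has none). Each returns a list of dicts, best first, with "score" (0 to 1); they miss things now and then, are a little off and sometimes report something else, mostly with a low value. They report only what shows in the picture. A call takes as long as a camera call. They do not tell look-alikes from the thing itself.
- optics.spot_in(label, picture): "pixel" ([column, row] in pixels, amid what is visible of it).
- optics.cut_out(label, picture): "mask" (420x560 bool, what is visible of it) and "pixel" ([column, row] in pixels, amid what is visible of it).
The state is a dict: "time": time; "q": joint angles; "dq": joint speeds; "tau": joint torques, N m; "position": TCP position; "tool_rot": TCP orientation; "wrist_force": force on the tool from outside, world axes, zero at the start; "moment": the same for the moment, N m; "gripper_width": finger opening in m; "finger_force": force on a finger pad.
Only numpy, scipy, OpenCV 4.12 (cv2) and the standard library are available. Lean on these libraries where they do the work, as an engineer would, in place of code of your own. Each camera call takes 0.05 s, during which the arm holds its last target. There are 200 camera calls.

TASK

Turn the captive swing cap fully off the mouth of the inclined guide tube and leave it open, then take the gauge rod by its handle out of the cradle and gently slide it tip first into the tube until its collar stops against the mouth. Draw it all the way out again and hold it up to the reader, rod level, with its tip about 4 cm straight in front of the middle of the lens, without knocking the reader. Finish while still holding the rod there, still and touching nothing else, and leave the ring and the weights where they stand.

Things in the scene. Friction and masses are not known exactly. Their poses are not given: they have to be found in the camera images.
- fixture: Fixed checking fixture on a grey base plate 110 x 135 mm, 12 mm thick. Origin on the table under the centre of the guide tube's mouth; z up; the tube's mouth faces and rises towards +y, its lower end points to -y. A pin stands at x = -55 mm, y = 0 and carries the swing cap. The base plate reaches from x = -77 to +33 mm and y = -110 to +26 mm.
- guide_tube: The steel guide tube of the fixture, inclined 30 degrees from level. Origin at the centre of its mouth, 90 mm above the table; z points out of the mouth along the tube's axis (level part along the fixture's +y, rising 30 degrees), x is level (the fixture's x). Bore 14 mm throughout; outer diameter 28 mm, 36 mm at the flange of the mouth; 85 mm long, open at the lower end. The rod goes in along -z.
- swing_cap (a joint): Captive cap of the guide tube, rad: turns about the upright pin of the fixture. 0 = cap disc (36 mm) covers the mouth; it grows anticlockwise seen from above, the cap swinging out ahead of the mouth; stop at 1.5 = fully off. Stays where it is left (friction 0.04 N m). It may start slightly ajar.
- cap_knob (a point): Point on the pin's axis in the cap's black bar knob, at the height to grip (129 mm above the table). The bar is upright, 42 mm long, 10 mm thick, from 112 to 140 mm above the table, centred on the axis; it turns with the cap. The bar's long direction lies along the fixture's x when the joint is 0 and turns anticlockwise with the joint value; the arm below the bar (90 to 101 mm above the table) carries the cap disc 55 mm from the axis.
- cradle: Fixed cradle that holds the gauge rod level at the start: base plate 170 x 56 x 8 mm, two U-shaped posts 52 mm high at x = +50 mm (under the rod's thin shank) and x = -82 mm (under the last 12 mm of the handle). Origin on the table below the middle; x is the direction in which the rod's tip points. The rod lifts straight up out of it.
- gauge_rod: Gauge rod, 160 mm long, about 0.11 kg, in plain metal. Origin on its axis at the collar's front face (the face that stops on the tube); x points along the rod to the tip. Round shank 10 mm diameter from x = 0 to the tip at +70 mm (last 4 mm tapered); collar 26 mm diameter from x = -6 to 0; square handle 16 x 16 mm from x = -90 to -6 mm. In the cradle its axis lies level 45 mm above the table.
- rod_tip (a point): Tip of the gauge rod, on its axis, 70 mm from the collar's front face.
- rod_grip (a point): Where to grip the handle: on the axis, 42 mm behind the collar's front face, midway between the collar and the cradle's rear post; flat sides 16 mm apart.
- reader: Fixed optical reader: round base 84 mm, pole, black head at the top with a lens barrel (34 mm diameter) that looks along the reader's -x, axis 150 mm above the table; the barrel's front is at x = -42 mm. Origin on the table under the pole; z up.
- read_point (a point): Point 40 mm in front of the middle of the reader's lens, 150 mm above the table: where the tip is to be held.
- ring_gauge: Bystander: setting ring 52 mm diameter, 14 mm high, lying flat; origin at the centre of its underside.
- weight_0: Bystander: knobbed cylindrical weight 44 mm diameter, 55 mm high; origin at the centre of its underside.
- weight_1: Bystander: knobbed cylindrical weight 34 mm diameter, 42 mm high; origin at the centre of its underside.
Things that resemble listed ones, but are neither listed nor needed, are in the scene too. Leave any blue or orange look-alike of the reader alone.

How it is judged:
On the way, in this order (a step that is already met when the one before it is completed fails the run):
1. the swing cap is turned fully off the tube's mouth (beyond 1.3 rad) (value of joint swing_cap above 1.3 rad), for 0.2 s.
2. the gauge rod, held in the fingers, is in the tube with its collar stopped at the mouth (tip at least 67 mm deep, on the axis) (z of rod_tip in the frame of guide_tube between -0.074 and -0.067 m and x of rod_tip in the frame of guide_tube between -0.006 and 0.006 m and y of rod_tip in the frame of guide_tube between -0.006 and 0.006 m and angle between the x axis of gauge_rod and the z axis of guide_tube, either way round below 0.12 rad and contact force between gauge_rod and the fingers above 1 N), for 0.1 s.
3. the rod is drawn all the way out of the tube, still held (z of rod_tip in the frame of guide_tube above 0.01 m and contact force between gauge_rod and the fingers above 1 N), for 0.1 s.
At the end, for the whole second after the job is handed in: The gauge rod is held in the fingers and still, touching nothing else; its tip is within 25 mm of the read point 40 mm in front of the lens, the rod is level within 0.14 rad (8 degrees), and the swing cap is still open beyond 1.3 rad (contact force between gauge_rod and the fingers above 1 N and distance between rod_tip and read_point below 0.025 m and angle between gauge_rod's own x axis and vertical between 1.4308 and 1.7108 rad and height (world z) of gauge_rod above 0.1 m and linear speed of gauge_rod below 0.03 m/s and angular speed of gauge_rod below 0.3 rad/s and value of joint swing_cap above 1.3 rad and contact force between gauge_rod and fixture below 0.2 N and contact force between gauge_rod and cradle below 0.2 N and contact force between gauge_rod and reader below 0.2 N and contact force between gauge_rod and ring_gauge below 0.2 N and contact force between gauge_rod and weight_0 below 0.2 N and contact force between gauge_rod and weight_1 below 0.2 N); the arm keeps its last pose, push and grip.
It fails at once if the rod is forced against the fixture (over 45 N) (contact force between gauge_rod and fixture above 45 N).
It fails at once if the rod strikes the reader (over 2 N) (contact force between gauge_rod and reader above 2 N).
It fails at once if a bystander is moved more than 30 mm: setting ring (distance of ring_gauge from where it was at the start of the episode above 0.03 m).
It fails at once if a bystander is moved more than 30 mm: larger weight (distance of weight_0 from where it was at the start of the episode above 0.03 m).
It fails at once if a bystander is moved more than 30 mm: smaller weight (distance of weight_1 from where it was at the start of the episode above 0.03 m).
It also fails if it takes over 64 s, if anything falls off the work surface, if the arm or the gripper's body presses on something with over 40 N, if the wrist force passes 120 N, or if a joint passes its speed limit or range.

## Working session

There is one attempt and no reset: what is moved stays moved. The work goes in short steps, Python scripts to look and compute and a shell command to move; the robot and the scene stay as the last step left them, time stands still between calls to the robot, and variables do not carry over. Pictures are saved under pics/ and viewed, at most 10 in all, crops included, and the job is handed in when it is done.

```bash
ls; mkdir -p pics
cat > h.py <<'E'
import numpy as np, cv2
from bench import arm, optics, workorder
from scipy.spatial.transform import Rotation as R
def cloud(p):
    h,w=p["z_map"].shape
    u,v=np.meshgrid(np.arange(w),np.arange(h))
    n=cv2.undistortPoints(np.stack([u,v],-1).reshape(-1,1,2).astype(float),p["intrinsics"],np.array(p["dist"])).reshape(h,w,2)
    z=p["z_map"]; P=np.dstack([n[...,0]*z,n[...,1]*z,z])
    W=P@p["pose"][:3,:3].T+p["pose"][:3,3]; W[z==0]=np.nan
    return W
def proj(p,X):
    T=np.linalg.inv(p["pose"]); r=cv2.Rodrigues(T[:3,:3])[0]
    return cv2.projectPoints(np.array(X,float).reshape(-1,1,3),r,T[:3,3],p["intrinsics"],np.array(p["dist"]))[0].reshape(-1,2)
E
python3 - <<'E'
from h import *
ims=[]
for c in("top","scene"):
    p=optics.camera(c); W=cloud(p); ims.append(p["frame"]); cv2.imwrite(f"pics/{c}0.png",p["frame"])
    print(c,p["pose"].round(3).tolist())
    for l in["fixture","guide_tube","swing_cap","cradle","gauge_rod","reader","ring_gauge","weight_0","weight_1"]:
        for d in optics.cut_out(l,p)[:4]:
            m=d["mask"]; X=W[m]; X=X[~np.isnan(X[:,0])]
            print(l,round(d["score"],2),np.round(d["pixel"]),m.sum(),np.median(X,0).round(3) if len(X) else None, np.percentile(X,98,axis=0).round(3)[2] if len(X) else None)
o=arm.get_obs(); print(o)
E
```

```text
pics
top [[-0.313, -0.881, 0.353, 0.157], [-0.95, 0.288, -0.124, 0.27], [0.008, -0.375, -0.927, 1.242], [0.0, 0.0, 0.0, 1.0]]
fixture 0.82 [361. 213.] 1922 [ 0.547 -0.07   0.014] 0.139
guide_tube 0.72 [365. 198.] 242 [ 0.57  -0.088  0.076] 0.105
guide_tube 0.58 [250. 188.] 1106 [0.695 0.179 0.039] 0.174
swing_cap 0.75 [352. 209.] 316 [ 0.534 -0.046  0.105] 0.142
cradle 0.65 [256. 297.] 1101 [0.433 0.249 0.008] 0.052
gauge_rod 0.77 [252. 293.] 363 [0.433 0.258 0.051] 0.058
reader 0.78 [198. 186.] 1140 [0.741 0.316 0.034] 0.173
reader 0.76 [253. 187.] 1141 [0.695 0.179 0.026] 0.174
reader 0.66 [300. 178.] 1131 [0.681 0.057 0.054] 0.174
reader 0.63 [260. 294.] 1121 [0.434 0.244 0.008] 0.052
ring_gauge 0.6 [377. 287.] 270 [ 0.359 -0.069  0.013] 0.019
weight_0 0.63 [303. 150.] 37 [0.792 0.006 0.04 ] 0.045
weight_1 0.63 [303. 150.] 37 [0.792 0.006 0.04 ] 0.045
scene [[0.607, -0.425, 0.672, 0.015], [-0.795, -0.346, 0.499, -0.348], [0.02, -0.837, -0.547, 0.602], [0.0, 0.0, 0.0, 1.0]]
fixture 0.95 [331. 285.] 3618 [ 0.554 -0.084  0.013] 0.137
guide_tube 0.76 [340. 266.] 723 [ 0.567 -0.084  0.
[... 800 characters left out ...]
': 1.0, 'q': array([-1.26990401,  0.46856813, -0.0485714 ,  1.53253211,  0.02409555,
        1.14101021, -0.08230687]), 'dq': array([-0.0003309 , -0.00106686,  0.00046735, -0.0023495 , -0.0007263 ,
        0.00181907, -0.00107662]), 'tau': array([ 2.85828410e-04, -5.10177112e+01, -4.67603887e-02, -2.38012666e+01,
        1.07392366e-02,  8.16669453e-04, -2.71275525e-06]), 'position': array([0.21856904, 0.63863092, 0.25034264]), 'tool_rot': array([-9.13230397e-06,  1.64161522e-01,  9.86433471e-01,  3.47331152e-05]), 'wrist_force': array([ 0.19782452,  0.93233887, -0.28232907]), 'moment': array([-0.03341786, -0.01053094, -0.03536491]), 'finger_force': 0.0, 'gripper_width': 0.08546629102564525}
```

View pics/top0.png

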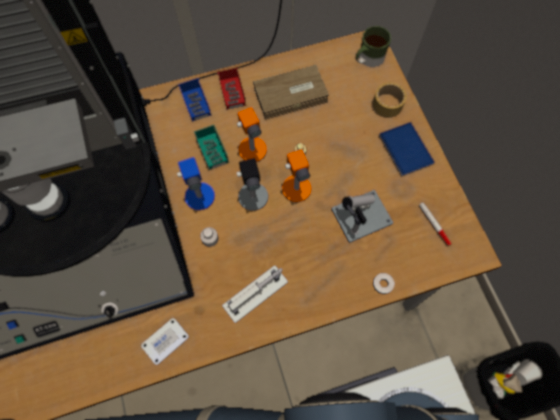

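View pics/scene0.png

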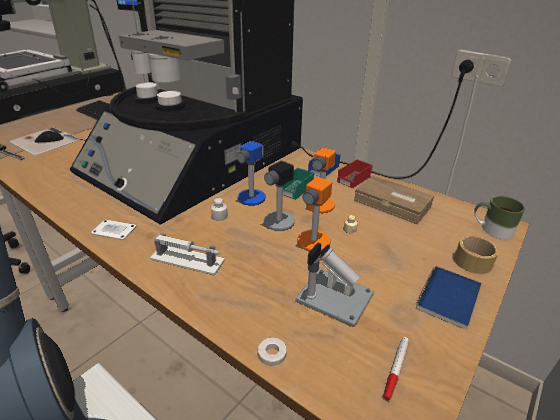

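The top view shows the fixture at (361,213), the rod in its cradle at (256,297) with its collar towards the upper right, and the ring at (384,284). Reader candidates are black (253,187), orange (300,178), orange (253,140) and blue (198,186). I choose the black one at (253,187), since the description gives a black head. The scene view agrees: black head at (280,175), fixture at (331,285), rod at (186,250).

Run:
```python
from h import *
P=[];ims=[];BL=[]
for c in("scene","top"):
    p=optics.camera(c); W=cloud(p); P.append(W[~np.isnan(W[...,0])]);
    u,v=(331,240) if c=="scene" else (330,215)
    f=p["frame"]; 
    if c=="scene":
        ims+= [cv2.resize(f[230:325,290:380],(540,570),interpolation=cv2.INTER_CUBIC)]
        ims+= [cv2.resize(f[155:275,145:305],(800-540,195),interpolation=cv2.INTER_CUBIC)]
    np.save(f"/tmp/{c}.npy",W)
b=np.zeros((570,800,3),np.uint8); b[:,:540]=ims[0]; b[:195,540:]=ims[1]; cv2.imwrite("pics/crop.png",b)
def near(A,c,r,z0,z1): return A[(np.hypot(*(A[:,:2]-c).T)<r)&(A[:,2]>z0)&(A[:,2]<z1)]
for n,A in zip(("scene","top"),P):
    print(n)
    X=near(A,(.55,-.08),.12,.007,.017); r=cv2.minAreaRect((X[:,:2]*1000).astype(np.float32)); print("fix",r,len(X))
    X=near(A,(.52,-.05),.1,.104,.16); print("bar>104",len(X),X.mean(0).round(4),(X.max(0)-X.min(0)).round(3)); 
    X=near(A,(.52,-.05),.1,.132,.16); r=cv2.minAreaRect((X[:,:2]*1000).astype(np.float32)); print("bartop",r,len(X),X[:,2].max())
    X=near(A,(.435,.25),.11,.004,.012); r=cv2.minAreaRect((X[:,:2]*1000).astype(np.float32)); print("cradle",r,len(X))
    X=near(A,(.435,.25),.12,.035,.07); r=cv2.fitLine((X[:,:2]*1000).astype(np.float32),cv2.DIST_HUBER,0,.01,.01).ravel(); s=(X[:,:2]*1000-r[2:])@r[:2]; print("rod",r,np.degrees(np.arctan2(r[1],r[0])),s.min(),s.max(),X[:,2].max())
    X=near(A,(.695,.17),.07,.136,.19); r=cv2.minAreaRect((X[:,:2]*1000).astype(np.float32)); print("head",r,len(X),X.mean(0))
    X=near(A,(.695,.17),.08,.005,.03); print("base",cv2.minEnclosingCircle((X[:,:2]*1000).astype(np.float32)),np.median(X[:,2]))
    X=near(A,(.695,.17),.05,.04,.12); print("pole",X.mean(0),len(X))
```

```text
scene
fix ((554.013916015625, -91.0893325805664), (112.26333618164062, 134.51243591308594), 6.376675605773926) 2019
bar>104 258 [ 0.52   -0.0552  0.1251] [0.087 0.02  0.037]
bartop ((517.1761474609375, -52.640968322753906), (41.9486083984375, 10.624123573303223), 7.313228130340576) 102 0.14148555315235573
cradle ((447.6783447265625, 256.19879150390625), (140.7911834716797, 172.23983764648438), 44.65464401245117) 967
rod [ 3.6896753e-01 -9.2944229e-01  4.3515146e+02  2.4851843e+02] -68.34804 -73.02516141031474 87.68618299063655 0.058408605911573264
head ((696.0750732421875, 175.76446533203125), (45.7884407043457, 73.8539047241211), 88.20262908935547) 534 [0.69048656 0.16844298 0.15956714]
base ((700.8875122070312, 153.78775024414062), 62.7612419128418) 0.010227147822856497
pole [0.69898386 0.17278505 0.08094541] 153
top
fix ((559.01171875, -73.35476684570312), (207.65261840820312, 222.2005615234375), 56.086307525634766) 1190
bar>104 176 [ 0.5271 -0.0493  0.1251] [0.087 0.018 0.04 ]
bartop ((516.6215209960938, -51.622047424316406), (40.739505767822266, 10.259038925170898), 5.597519874572754) 79 0.1436972187719261
cradle ((437.8313903808594, 251.3544921875), (209.63217163085938, 213.4749755859375), 9.5867338180542) 1080
rod [ 3.5952324e-01 -9.3313611e-01  4.3850089e+02  2.4731902e+02] -68.92908 -75.30893902242315 84.98998563653807 0.05989269319964663
head ((696.1550903320312, 181.26327514648438), (53.400146484375, 73.29659271240234), 87.82194519042969) 540 [0.69330761 0.17815805 0.16558899]
base ((694.2173461914062, 169.5130157470703), 79.2439956665039) 0.009886570011055085
pole [0.6965712  0.177215   0.05036722] 17
```

View pics/crop.png

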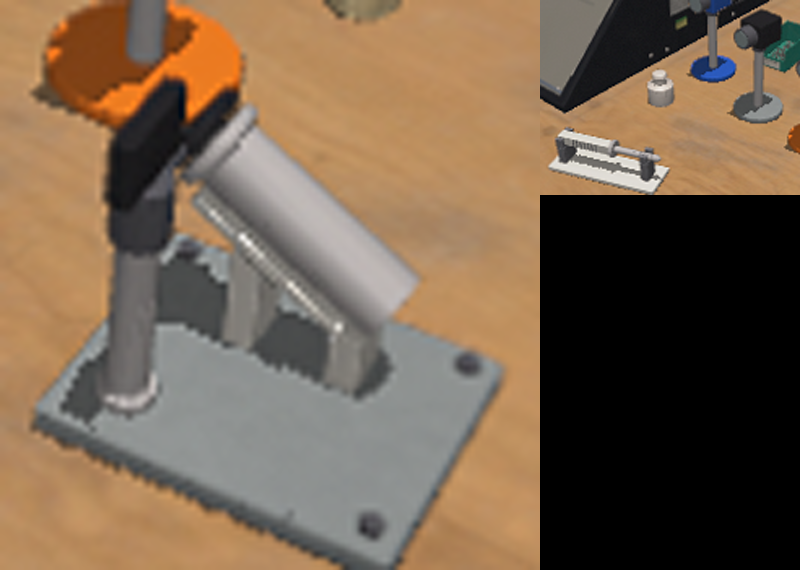

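The crop shows the closed cap, with the knob bar at (148,145) of the crop and the tube going right and down. In the inset, the black reader's lens faces left (world +y) and the rod's collar and shank point right. The plate size, the bar size and the pin-to-plate offset all match the description. I'll refine the tube axis and plan the approach to the knob.

```bash
cat >> h.py <<'E'
def plan(pos,yaw,tilt=0,o=None):
    """tool x at world yaw (deg), tool z down; tilt: rotation about tool y (deg). prints shift (current tool axes) and turn units"""
    o=o or arm.get_obs(); c=R.from_quat(o["tool_rot"],scalar_first=True)
    t=R.from_euler('z',yaw,degrees=True)*R.from_euler('x',180,degrees=True)*R.from_euler('y',tilt,degrees=True)
    d=np.array(pos)-o["position"]
    print("t",round(o["time"],1),"pos",o["position"].round(4),"q",o["q"].round(2),"w",round(o["gripper_width"],4),"F",o["wrist_force"].round(1),round(o["finger_force"],1))
    print("shift@cur",(c.inv().apply(d)/.025).round(2),"shift@target",(t.inv().apply(d)/.025).round(2),"turn",((c.inv()*t).as_rotvec(degrees=True)/8).round(2))
E
python3 - <<'E'
from h import *
from scipy.optimize import least_squares
for names in(["scene"],["top"],["scene","top"]):
    A=np.vstack([np.load(f"/tmp/{n}.npy").reshape(-1,3) for n in names]); A=A[~np.isnan(A[:,0])]
    def loc(A,x,y,yaw):
        a=np.radians(yaw); d=A-[x,y,.09]; return np.c_[d[:,0]*np.cos(a)+d[:,1]*np.sin(a),-d[:,0]*np.sin(a)+d[:,1]*np.cos(a),d[:,2]]
    def cyl(L): s=L[:,1]*np.cos(np.pi/6)+L[:,2]*.5; n=-L[:,1]*.5+L[:,2]*np.cos(np.pi/6); return s,n
    L=loc(A,.5715,-.0465,6.4); s,n=cyl(L); k=(s>-.08)&(s<-.01)&(abs(np.hypot(L[:,0],n)-.014)<.004)&(n>-.004)
    B=A[k]
    def f(p):
        L=loc(B,p[0]/1e3,p[1]/1e3,p[2]); s,n=cyl(L); return (np.hypot(L[:,0],n)-.014)*1e3
    r=least_squares(lambda p:np.r_[f(p),(p[2]-6.4)*1],[571.5,-46.5,6.4],loss="soft_l1"); print(names,k.sum(),r.x.round(2),abs(r.fun).mean().round(2))
plan([.517,-.052,.25],6.4)
E
```

```text
['scene'] 425 [573.09 -46.33   6.03] 0.91
['top'] 192 [572.37 -46.96   6.12] 1.05
['scene', 'top'] 617 [572.89 -46.46   6.06] 0.98
t 1.1 pos [0.2186 0.6387 0.2503] q [-1.27  0.47 -0.05  1.53  0.02  1.14 -0.08] w 0.0853 F [-0.3  0.9 -0.7] 0.0
shift@cur [-2.024e+01 -2.227e+01  1.000e-02] shift@target [8.780e+00 2.878e+01 1.000e-02] turn [-0.   -0.   19.34]
```

```bash
python3 -m jog '[[-0.84,-0.93,0,0,0,0,1],[-0.84,-0.93,0,0,0,0,1],[-0.84,-0.93,0,0,0,0,1],[-0.84,-0.93,0,0,0,0,1],[-0.84,-0.93,0,0,0,0,1],[-0.84,-0.93,0,0,0,0,1],[-0.84,-0.93,0,0,0,0,1],[-0.84,-0.93,0,0,0,0,1],[-0.84,-0.93,0,0,0,0,1],[-0.84,-0.93,0,0,0,0,1],[-0.84,-0.93,0,0,0,0,1],[-0.84,-0.93,0,0,0,0,1]]' 40
python3 -m jog '[[-0.84,-0.93,0,0,0,0,1],[-0.84,-0.93,0,0,0,0,1],[-0.84,-0.93,0,0,0,0,1],[-0.84,-0.93,0,0,0,0,1],[-0.84,-0.93,0,0,0,0,1],[-0.84,-0.93,0,0,0,0,1],[-0.84,-0.93,0,0,0,0,1],[-0.84,-0.93,0,0,0,0,1],[-0.84,-0.93,0,0,0,0,1],[-0.84,-0.93,0,0,0,0,1],[-0.84,-0.93,0,0,0,0,1],[-0.84,-0.93,0,0,0,0,1]]'
python3 -c "
from h import *
plan([.5178,-.0523,.25],6.1)"
```

```text
time: 2.3
position: [0.3671, 0.2919, 0.2506]
tool_rot: [0.0, 0.164, 0.986, 0.0]
wrist_force: [0.3, -0.5, 0.4]
gripper_width: 0.0854
finger_force: 0.0
time: 3.5
position: [0.5152, -0.0536, 0.2506]
tool_rot: [0.0, 0.164, 0.986, 0.0]
wrist_force: [0.3, 1.1, -0.7]
gripper_width: 0.0853
finger_force: 0.0
t 3.5 pos [ 0.5152 -0.0536  0.2506] q [-0.32  0.22  0.4   1.92 -0.1   1.02  1.37] w 0.0853 F [ 0.3  1.1 -0.7] 0.0
shift@cur [-0.08  0.08  0.02] shift@target [ 0.11 -0.04  0.02] turn [ 1.000e-02 -0.000e+00  1.938e+01]
```

```bash
python3 -m jog '[[0,0,0,0,0,0.97,1],[0,0,0,0,0,0.97,1],[0,0,0,0,0,0.97,1],[0,0,0,0,0,0.97,1],[0,0,0,0,0,0.97,1],[0,0,0,0,0,0.97,1],[0,0,0,0,0,0.97,1],[0,0,0,0,0,0.97,1],[0,0,0,0,0,0.97,1],[0,0,0,0,0,0.97,1]]'
python3 -m jog '[[0,0,0,0,0,0.97,1],[0,0,0,0,0,0.97,1],[0,0,0,0,0,0.97,1],[0,0,0,0,0,0.97,1],[0,0,0,0,0,0.97,1],[0,0,0,0,0,0.97,1],[0,0,0,0,0,0.97,1],[0,0,0,0,0,0.97,1],[0,0,0,0,0,0.97,1],[0,0,0,0,0,0.97,1]]'
python3 -c "
from h import *
plan([.5178,-.0523,.129],6.1)"
```

```text
time: 4.5
position: [0.5147, -0.0524, 0.2505]
tool_rot: [0.0, 0.748, 0.664, 0.0]
wrist_force: [0.9, -0.1, 0.6]
gripper_width: 0.0852
finger_force: 0.0
time: 5.5
position: [0.5147, -0.0524, 0.2504]
tool_rot: [-0.0, 0.999, 0.049, 0.0]
wrist_force: [0.5, 0.1, 0.2]
gripper_width: 0.0851
finger_force: 0.0
t 5.5 pos [ 0.5147 -0.0524  0.2504] q [-0.7   0.27  0.88  1.94 -0.25  1.04 -1.18] w 0.0851 F [0.5 0.1 0.2] 0.0
shift@cur [0.12 0.01 4.86] shift@target [0.12 0.01 4.86] turn [-0.   -0.   -0.06]
```

```bash
python3 -m jog '[[0.12,0.01,0.8,0,0,-0.06,1],[0,0,0.8,0,0,0,1],[0,0,0.8,0,0,0,1],[0,0,0.8,0,0,0,1],[0,0,0.8,0,0,0,1],[0,0,0.6,0,0,0,1],[0,0,0.26,0,0,0,1],[0,0,0,0,0,0,-0.7],[0,0,0,0,0,0,-0.7]]'
python3 -m jog '[[0,0,0,0,0,0,-1],[0,0,0,0,0,0,-1],[0,0,0,0,0,0,-1],[0,0,0,0,0,0,-1],[0,0,0,0,0,0,-1]]'
python3 -c "
from h import *
plan([.5178,-.0523,.129],6.1)"
```

```text
time: 6.4
position: [0.5183, -0.0526, 0.1294]
tool_rot: [-0.0, 0.998, 0.056, 0.001]
wrist_force: [0.5, 0.6, 0.3]
gripper_width: 0.0594
finger_force: 0.0
time: 6.9
position: [0.5182, -0.053, 0.1296]
tool_rot: [0.0, 0.998, 0.056, 0.001]
wrist_force: [-0.8, -1.4, 6.6]
gripper_width: 0.017
finger_force: 39.0
t 6.9 pos [ 0.5182 -0.053   0.1296] q [-0.57  0.45  0.76  2.05 -0.43  0.8  -1.01] w 0.017 F [-0.8 -1.4  6.6] 39.0
shift@cur [-0.01 -0.03  0.02] shift@target [-0.01 -0.03  0.02] turn [ 0.   -0.01  0.03]
```

```bash
python3 -m jog '[[0,0,0,0,0,0,-1],[0,0,0,0,0,0,-1],[0,0,0,0,0,-0.25,-1],[0,0,0,0,0,-0.5,-1],[0,0,0,0,0,-0.5,-1],[0,0,0,0,0,-0.5,-1],[0,0,0,0,0,-0.5,-1]]'
python3 - <<'E'
from h import *
p=optics.camera("scene"); cv2.imwrite("pics/cap.png",cv2.resize(p["frame"][170:330,250:450],(800,640))[:600])
E
```

```text
time: 7.6
position: [0.5182, -0.0528, 0.1296]
tool_rot: [0.0, 0.977, 0.212, 0.001]
wrist_force: [-0.8, -0.2, 5.3]
gripper_width: 0.0172
finger_force: 39.0
```

View pics/cap.png

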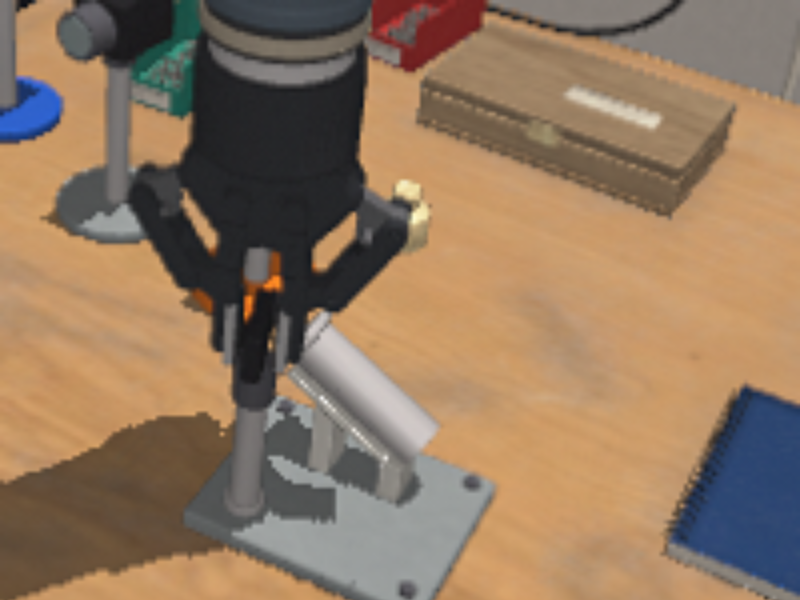

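The view shows the fingers around the knob bar at (260,340), and the bar appears to be turning with them. I'll continue the turn.

```bash
python3 -m jog '[[0,0,0,0,0,-0.5,-1],[0,0,0,0,0,-0.5,-1],[0,0,0,0,0,-0.5,-1],[0,0,0,0,0,-0.5,-1],[0,0,0,0,0,-0.5,-1],[0,0,0,0,0,-0.5,-1],[0,0,0,0,0,-0.5,-1],[0,0,0,0,0,-0.5,-1]]'
python3 -m jog '[[0,0,0,0,0,-0.5,-1],[0,0,0,0,0,-0.5,-1],[0,0,0,0,0,-0.5,-1],[0,0,0,0,0,-0.5,-1],[0,0,0,0,0,-0.5,-1],[0,0,0,0,0,-0.5,-1],[0,0,0,0,0,-0.5,-1],[0,0,0,0,0,-0.5,-1],[0,0,0,0,0,0,-1]]'
python3 - <<'E'
from h import *
plan([.5178,-.0523,.129],92.1)
p=optics.camera("scene"); cv2.imwrite("pics/cap2.png",cv2.resize(p["frame"][200:330,250:400],(690,598)))
E
```

```text
time: 8.45
position: [0.518, -0.0525, 0.1296]
tool_rot: [-0.0, 0.881, 0.473, 0.0]
wrist_force: [-1.1, -0.1, 6.3]
gripper_width: 0.0174
finger_force: 39.2
time: 9.35
position: [0.5176, -0.0524, 0.1295]
tool_rot: [-0.0, 0.717, 0.697, 0.0]
wrist_force: [-2.1, 0.3, 6.8]
gripper_width: 0.0174
finger_force: 39.3
t 9.3 pos [ 0.5176 -0.0524  0.1295] q [-0.29  0.38  0.39  2.04 -0.21  0.76  0.2 ] w 0.0174 F [-2.1  0.3  6.8] 39.3
shift@cur [0.01 0.01 0.02] shift@target [0.01 0.01 0.02] turn [-0.   -0.01 -0.46]
```

View pics/cap2.png

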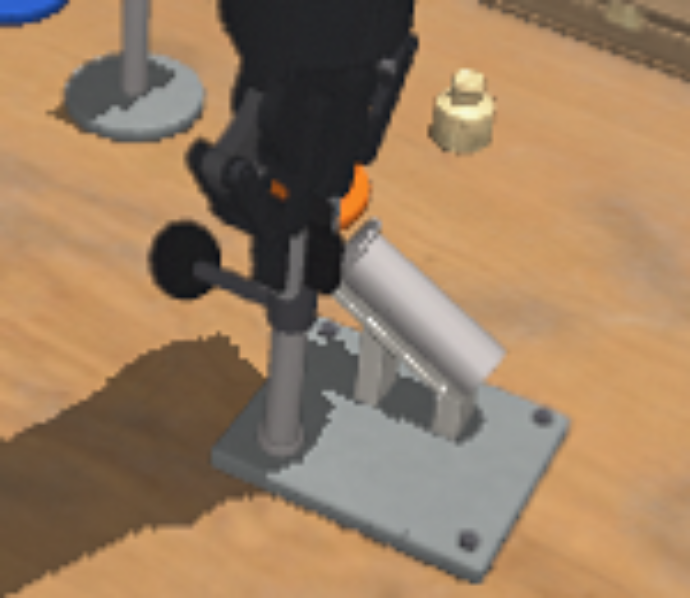

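The cap disc at (185,258) of the crop now stands ahead of the pin and off the mouth. I'll nudge it a little further, release and retreat.

```bash
python3 -m jog '[[0,0,0,0,0,-0.3,-1],[0,0,0,0,0,-0.25,-1],[0,0,0,0,0,0,-1],[0,0,0,0,0,0,0],[0,0,0,0,0,0,0.5],[0,0,0,0,0,0,0.5],[0,0,-0.6,0,0,0,0.5],[0,0,-1,0,0,0,0.5],[0,0,-1,0,0,0,1],[0,0,-1,0,0,0,1],[0,0,-1,0,0,0,1]]'
python3 - <<'E'
from h import *
p=optics.camera("scene"); W=cloud(p); A=W[~np.isnan(W[...,0])]
X=A[(np.hypot(A[:,0]-.5178,A[:,1]+.0523)<.04)&(A[:,2]>.118)&(A[:,2]<.15)]; print("bar",cv2.minAreaRect((X[:,:2]*1000).astype(np.float32)),len(X))
X=A[(np.hypot(A[:,0]-.5178,A[:,1]-.003)<.035)&(A[:,2]>.07)&(A[:,2]<.112)]; print("disc",X.mean(0),len(X))
plan([.4274,.2718,.18],111.4)
E
```

```text
time: 10.5
position: [0.5175, -0.0523, 0.2446]
tool_rot: [-0.0, 0.69, 0.724, -0.0]
wrist_force: [0.6, -0.7, -0.5]
gripper_width: 0.0857
finger_force: 0.0
bar ((517.2752685546875, -52.597190856933594), (41.43822479248047, 12.988539695739746), 89.60932159423828) 243
disc [ 0.50957191 -0.00178241  0.09523631] 246
t 10.6 pos [ 0.52   -0.0527  0.2487] q [-0.33  0.22  0.42  1.92 -0.11  1.01  0.18] w 0.0852 F [ 1.3 -0.6  3. ] 0.0
shift@cur [13.14 -3.09  2.73] shift@target [13.44  1.29  2.75] turn [ 0.05  0.01 -2.33]
```

```bash
python3 -m jog '[[0,0,0,0,0,-0.8,1],[0,0,0,0,0,-0.8,1],[0,0,0,0,0,-0.73,1],[0.96,0.09,0,0,0,0,1],[0.96,0.09,0,0,0,0,1],[0.96,0.09,0,0,0,0,1],[0.96,0.09,0,0,0,0,1],[0.96,0.09,0,0,0,0,1],[0.96,0.09,0,0,0,0,1],[0.96,0.09,0,0,0,0,1],[0.96,0.09,0,0,0,0,1]]'
python3 -m jog '[[0.96,0.09,0.4,0,0,0,1],[0.96,0.09,0.4,0,0,0,1],[0.96,0.09,0.4,0,0,0,1],[0.96,0.09,0.4,0,0,0,1],[0.96,0.09,0.4,0,0,0,1],[0.96,0.09,0.4,0,0,0,1]]'
python3 - <<'E'
from h import *
plan([.4274,.2718,.045],111.4)
p=optics.camera("top"); W=cloud(p)
b=np.zeros((600,800,3),np.uint8)
b[:,:]=cv2.resize(p["frame"][255:330,205:305],(800,600),interpolation=cv2.INTER_CUBIC); 
for c in([.4683,.1675,.05],[.4274,.2718,.053],[.4095,.317,.053]):
    u=(proj(p,c)[0]-[205,255])*8; cv2.circle(b,tuple(int(x) for x in u),5,(0,0,255),1)
cv2.imwrite("pics/rod.png",b)
E
```

```text
time: 11.65
position: [0.4638, 0.1338, 0.2435]
tool_rot: [-0.0, 0.563, 0.826, -0.0]
wrist_force: [0.2, 0.5, 0.5]
gripper_width: 0.0857
finger_force: 0.0
time: 12.25
position: [0.4238, 0.2728, 0.1831]
tool_rot: [-0.0, 0.563, 0.826, -0.0]
wrist_force: [0.1, 0.0, 0.6]
gripper_width: 0.0857
finger_force: 0.0
t 12.2 pos [0.4238 0.2728 0.1831] q [-0.77  0.27  0.13  2.01 -0.05  0.87 -0.23] w 0.0857 F [0.1 0.  0.6] 0.0
shift@cur [-0.09  0.12  5.52] shift@target [-0.09  0.12  5.52] turn [-0. -0.  0.]
```

View pics/rod.png

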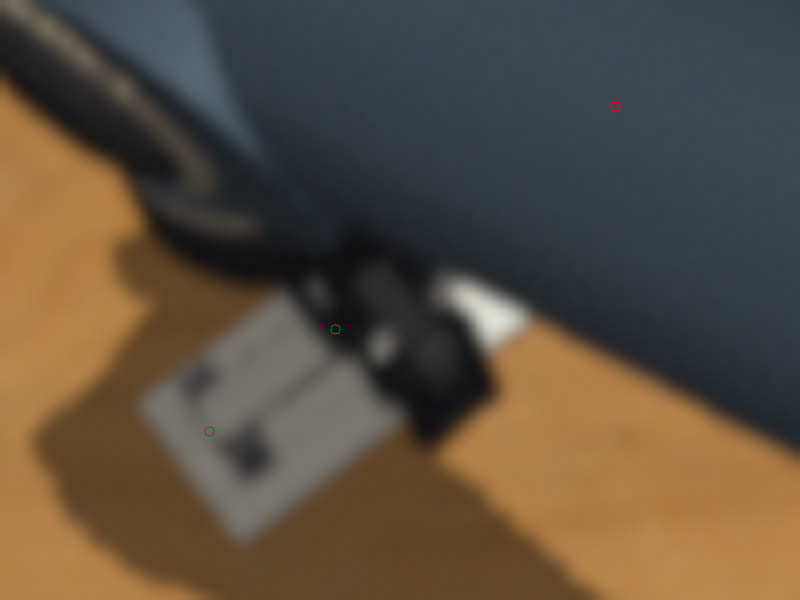

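The view shows the arm covering most of the rod. The circled rear end at (209,431) sits between the two prongs of the rear post at (195,382) and (250,452), so the estimate is consistent. I'll descend and grip.

```bash
python3 -m jog '[[-0.09,0.12,0.8,0,0,0,0.6],[0,0,0.8,0,0,0,0.4],[0,0,0.8,0,0,0,0.2],[0,0,0.8,0,0,0,0.2],[0,0,0.8,0,0,0,0.2],[0,0,0.7,0,0,0,0.2],[0,0,0.5,0,0,0,0.2],[0,0,0.3,0,0,0,0.2],[0,0,0,0,0,0,0.2]]' 60
python3 -c "
from h import *
plan([.4274,.2718,.045],111.4)"
python3 -m jog '[[0,0,0,0,0,0,-0.4],[0,0,0,0,0,0,-0.6],[0,0,0,0,0,0,-1],[0,0,0,0,0,0,-1],[0,0,0,0,0,0,-1],[0,0,0,0,0,0,-1]]'
python3 -c "
from h import *
plan([.4274,.2718,.045],111.4)"
```

```text
time: 13.2
position: [0.4275, 0.2706, 0.0455]
tool_rot: [-0.0, 0.563, 0.826, -0.001]
wrist_force: [-0.0, 0.0, 0.2]
gripper_width: 0.051
finger_force: 0.0
t 13.2 pos [0.4275 0.2706 0.0455] q [-0.73  0.48  0.1   2.11 -0.09  0.56 -0.19] w 0.051 F [-0.   0.   0.2] 0.0
shift@cur [0.05 0.01 0.02] shift@target [0.05 0.01 0.02] turn [-0.01  0.    0.  ]
time: 13.8
position: [0.4308, 0.2722, 0.0477]
tool_rot: [0.001, 0.564, 0.826, 0.003]
wrist_force: [4.3, 2.5, 0.9]
gripper_width: 0.0148
finger_force: 60.8
t 13.8 pos [0.4308 0.2722 0.0477] q [-0.73  0.48  0.11  2.1  -0.09  0.56 -0.19] w 0.0148 F [4.3 2.5 0.9] 60.8
shift@cur [ 0.03 -0.13  0.11] shift@target [ 0.03 -0.13  0.11] turn [ 0.05 -0.01 -0.01]
```

```bash
python3 -m jog '[[0,0.13,-0.1,0,0,0,-1],[0,0,-0.3,0,0,0,-1],[0,0,-0.6,0,0,0,-1],[0,0,-0.8,0,0,0,-1],[0,0,-0.8,0,0,0,-1],[0,0,-0.8,0,0,0,-1],[0,0,-0.8,0,0,0,-1],[0,0,-0.8,0,0,0,-1],[0,0,-0.8,0,0,0,-1],[0,0,0,0,0,0,-1]]'
python3 - <<'E'
from h import *
plan([.4274,.2718,.045],111.4)
p=optics.camera("scene"); cv2.imwrite("pics/held.png",cv2.resize(p["frame"][150:290,100:290],(800,590)))
W=cloud(p); np.save("/tmp/held.npy",W)
for d in optics.cut_out("gauge_rod",p)[:2]:
    X=W[d["mask"]]; X=X[~np.isnan(X[:,0])]; print(d["score"],d["pixel"],len(X),X.min(0),X.max(0),X.mean(0))
E
```

```text
time: 14.8
position: [0.4314, 0.2726, 0.1939]
tool_rot: [0.0, 0.563, 0.826, 0.002]
wrist_force: [-0.5, -0.0, 0.0]
gripper_width: 0.0147
finger_force: 60.5
t 14.8 pos [0.4314 0.2726 0.1939] q [-0.76  0.26  0.14  1.99 -0.05  0.89 -0.22] w 0.0147 F [-0.5 -0.   0. ] 60.5
shift@cur [ 0.02 -0.18  5.96] shift@target [ 0.03 -0.16  5.96] turn [ 0.03 -0.01  0.01]
0.76 [176.7, 191.1] 350 [0.40909516 0.16938806 0.18008557] [0.47305295 0.31209074 0.20437725] [0.44140188 0.23602407 0.19441817]
```

View pics/held.png

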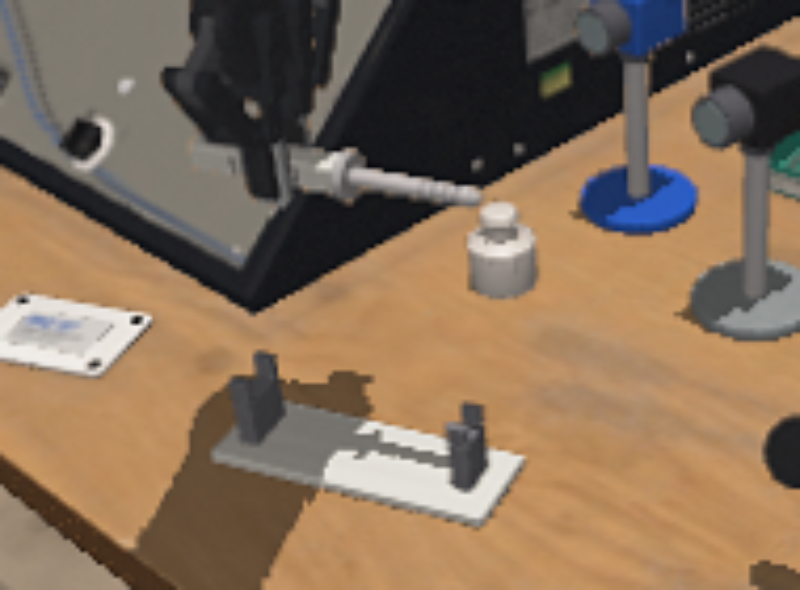

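The rod is held at (190–480, 150–195) of the crop with the tip free, clear of the empty cradle. The black reader's lens faces left. Next I'll measure the rod in the tool frame.

```bash
cat >> h.py <<'E'
def rodtool(cams=("scene",),show=True):
    """fit the held shank/collar in tool coordinates, rod towards -x tool"""
    from scipy.optimize import least_squares
    out=[]
    for c in cams:
        p=optics.camera(c); o=arm.get_obs(); W=cloud(p); A=W[~np.isnan(W[...,0])]
        Rt=R.from_quat(o["tool_rot"],scalar_first=True); L=Rt.inv().apply(A-o["position"])*1e3
        k=(L[:,0]<-52)&(L[:,0]>-118)&(np.hypot(L[:,1],L[:,2])<16); S=L[k]
        f=lambda q:np.hypot(S[:,1]-q[0]-q[1]*(S[:,0]+80),S[:,2]-q[2]-q[3]*(S[:,0]+80))-5
        cam=Rt.inv().apply(p["pose"][:3,3]-o["position"])*1e3; v=cam/np.linalg.norm(cam)
        m=S[:,1:].mean(0)-5*v[1:]
        r=least_squares(f,[m[0],0,m[1],0],loss="soft_l1")
        k=(np.hypot(L[:,1],L[:,2])<20)&(L[:,0]<-25)&(L[:,0]>-130); C=L[k]; g=np.hypot(C[:,1],C[:,2])
        print(c,"y,dy,z,dz @x=-80:",r.x.round(3),"res",abs(r.fun).mean().round(2),"n",len(S),"minx",np.sort(C[:,0])[[0,2,5]].round(1),"collar x",np.percentile(C[g>9.5,0],[5,50,95]).round(1))
E
python3 -c "
from h import *
rodtool(('scene','top'))"
```

```text
scene y,dy,z,dz @x=-80: [ 0.707  0.012  1.377 -0.002] res 0.84 n 123 minx [-110.6 -109.6 -107.3] collar x [-42.4 -39.8 -29.6]h.py:31: RuntimeWarning: Mean of empty slice.
  m=S[:,1:].mean(0)-5*v[1:]
  ret = um.true_divide(
Traceback (most recent call last):
  File "h.py", line 32, in rodtool
    r=least_squares(f,[m[0],0,m[1],0],loss="soft_l1")
ValueError: Initial guess is outside of provided bounds
```

```bash
cat >> h.py <<'E'
M=np.array([.5725,-.0465,.09]); YAW=6.1
def ins(s,off=(-.112,.0005,.0017),M=M,yaw=YAW,tilt=30):
    t=R.from_euler('z',90+yaw,degrees=True)*R.from_euler('x',180,degrees=True)*R.from_euler('y',tilt,degrees=True)
    a=t.apply([1,0,0]); pos=M+s*a-t.apply(off); print("axis",a.round(3),"target",pos.round(4)); plan(pos,90+yaw,tilt)
E
python3 -c "
from h import *
ins(.045)"
```

```text
axis [-0.092  0.861  0.5  ] target [0.5576 0.0878 0.17  ]
t 15.0 pos [0.4299 0.2714 0.1902] q [-0.76  0.26  0.14  2.   -0.05  0.89 -0.22] w 0.0147 F [-0.1  0.4 -0.6] 60.5
shift@cur [-8.71  2.08  0.81] shift@target [-7.2   4.3  -3.22] turn [-0.52  3.73  1.87]
```

```bash
python3 -m jog '[[0,0,0,-0.1,0.75,0.37,-1],[0,0,0,-0.1,0.75,0.37,-1],[0,0,0,-0.1,0.75,0.37,-1],[0,0,0,-0.1,0.75,0.37,-1],[0,0,0,-0.1,0.75,0.37,-1]]'
python3 -m jog '[[-0.7,0.43,-0.32,0,0,0,-1],[-0.7,0.43,-0.32,0,0,0,-1],[-0.7,0.43,-0.32,0,0,0,-1],[-0.7,0.43,-0.32,0,0,0,-1],[-0.7,0.43,-0.32,0,0,0,-1],[-0.7,0.43,-0.32,0,0,0,-1],[-0.7,0.43,-0.32,0,0,0,-1],[-0.7,0.43,-0.32,0,0,0,-1],[-0.7,0.43,-0.32,0,0,0,-1],[-0.7,0.43,-0.32,0,0,0,-1],[0,0,0,0,0,0,-1]]'
python3 - <<'E'
from h import *
ins(.045)
rodtool(("scene",))
p=optics.camera("scene"); f=p["frame"].copy()
a=R.from_euler('z',YAW,degrees=True).apply([0,.866,.5])
b=cv2.resize(f[200:310,250:400],(800,587),interpolation=cv2.INTER_CUBIC)
for s in(.16,.045,0,-.04,-.085):
    u=(proj(p,M+s*a)[0]-[250,200])*800/150; cv2.circle(b,tuple(int(x) for x in u),4,(0,0,255),1)
cv2.imwrite("pics/pre.png",b)
E
```

```text
time: 15.5
position: [0.4306, 0.2716, 0.1905]
tool_rot: [-0.195, 0.645, 0.718, 0.175]
wrist_force: [-1.2, -0.2, -1.0]
gripper_width: 0.0145
finger_force: 60.5
time: 16.6
position: [0.5613, 0.0892, 0.1719]
tool_rot: [-0.192, 0.646, 0.718, 0.174]
wrist_force: [0.1, -1.4, -1.0]
gripper_width: 0.015
finger_force: 60.6
axis [-0.092  0.861  0.5  ] target [0.5576 0.0878 0.17  ]
t 16.6 pos [0.5613 0.0892 0.1719] q [-0.11  0.44  0.17  1.89 -0.71  1.03  0.59] w 0.015 F [ 0.1 -1.4 -1. ] 60.6
shift@cur [-0.07 -0.15  0.04] shift@target [-0.07 -0.15  0.04] turn [ 0.02 -0.   -0.01]
scene y,dy,z,dz @x=-80: [ 9.140e-01  7.000e-03  1.648e+00 -1.000e-03] res 0.98 n 131 minx [-111.5 -109.9 -108.4] collar x [-42.6 -39.  -29.9]
```

View pics/pre.png

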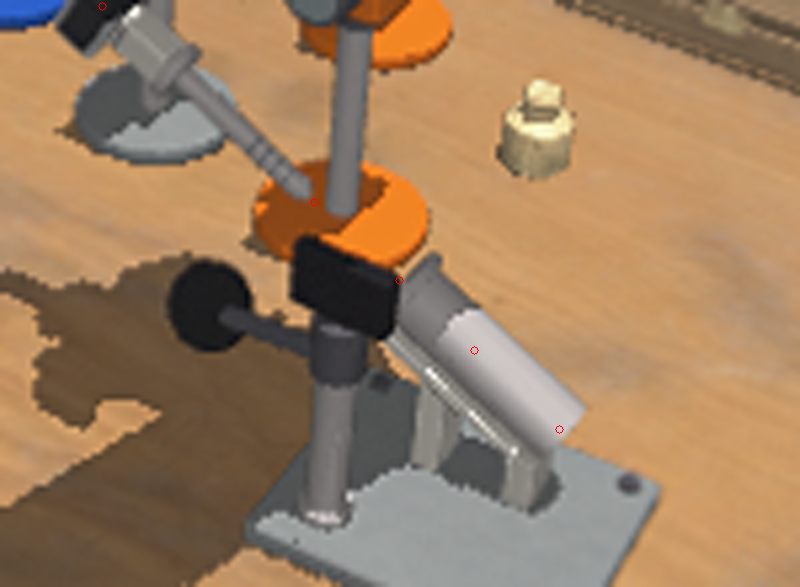

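The shank tip at (303,190) is in line with the tube, and the circles on the tube's axis at (475,350) and (560,430) lie centrally. I'll correct by the remaining few mm and then advance to the mouth.

```bash
python3 -m jog '[[0,-0.13,0.04,0,0,0,-1],[-0.4,0,0,0,0,0,-1],[-0.4,0,0,0,0,0,-1],[-0.4,0,0,0,0,0,-1],[-0.3,0,0,0,0,0,-1],[0,0,0,0,0,0,-1],[0,0,0,0,0,0,-1]]'
python3 - <<'E'
from h import *
ins(.008,(-.112,.0001,.0017))
rodtool(("scene",))
E
```

```text
time: 17.4
position: [0.559, 0.0612, 0.1527]
tool_rot: [-0.194, 0.645, 0.719, 0.174]
wrist_force: [-0.2, -0.5, -1.4]
gripper_width: 0.015
finger_force: 60.6
axis [-0.092  0.861  0.5  ] target [0.5614 0.056  0.1515]
t 17.4 pos [0.559  0.0612 0.1527] q [-0.06  0.47  0.17  1.9  -0.71  1.03  0.66] w 0.015 F [-0.2 -0.5 -1.4] 60.6
shift@cur [-0.21  0.07 -0.07] shift@target [-0.21  0.07 -0.07] turn [-0.01 -0.03  0.02]
scene y,dy,z,dz @x=-80: [-0.132  0.015  2.595 -0.007] res 0.71 n 112 minx [-130.  -129.8 -129.2] collar x [-129.6  -40.9  -30. ]
```

```bash
cat >> h.py <<'E'
def rel(n=3,s0=12,s1=68):
    """rod shank and tube axis, both from the scene camera, in the tube frame (mm: x level, n normal up)"""
    from scipy.optimize import least_squares
    a=R.from_euler('z',YAW,degrees=True)*R.from_euler('x',30-90,degrees=True)  # tube frame: z along axis, x level
    L=[]
    for i in range(n):
        p=optics.camera("scene"); W=cloud(p); A=W[~np.isnan(W[...,0])]; L.append(a.inv().apply(A-M)*1e3)
    L=np.vstack(L)
    def fit(s0,s1,r,g):
        S=L[(L[:,2]>s0)&(L[:,2]<s1)&(abs(np.hypot(L[:,0],L[:,1])-r)<g)]; c=(s0+s1)/2
        q=least_squares(lambda q:np.hypot(S[:,0]-q[0]-q[1]*(S[:,2]-c),S[:,1]-q[2]-q[3]*(S[:,2]-c))-r,[0,0,0,0],loss="soft_l1").x
        return q.round(3),len(S)
    print("axis",a.apply([0,0,1]).round(3),"normal y",a.apply([0,1,0]).round(2)); print("tube",fit(-78,-8,14,5)); print("rod",fit(s0,s1,5,6))
    k=np.hypot(L[:,0],L[:,1]); z=L[(k<22)&(k>9.5)&(L[:,2]>30)&(L[:,2]<140),2]; print("collar z",np.percentile(z,[1,5,50]) if len(z) else None)
E
python3 -c "
from h import *
rel()"
```

```text
axis [-0.092  0.861  0.5  ] normal y [-0.05  0.5  -0.87]
tube (array([ 0.272,  0.002,  0.563, -0.002]), 1619)
rod (array([-1.87 ,  0.013,  3.19 , -0.008]), 302)
collar z [ 85.28235233  86.25029785 108.04280642]
```

```bash
python3 -m jog '[[0,0.08,-0.09,0,0,0,-1],[0,0,0,0,0,0,-1],[0,0,0,0,0,0,-1]]'
python3 - <<'E'
from h import *
rel()
ins(.008,(-.112,.0001,.0017))
E
```

```text
time: 17.9
position: [0.5613, 0.0605, 0.1549]
tool_rot: [-0.194, 0.644, 0.719, 0.174]
wrist_force: [-0.9, -0.8, -1.1]
gripper_width: 0.0148
finger_force: 60.6
axis [-0.092  0.861  0.5  ] normal y [-0.05  0.5  -0.87]
tube (array([ 0.106,  0.001,  0.588, -0.002]), 1616)
rod (array([ 0.283,  0.011,  0.787, -0.02 ]), 339)
collar z [ 84.77799536  86.02928565 117.13891745]
axis [-0.092  0.861  0.5  ] target [0.5614 0.056  0.1515]
t 18.1 pos [0.561  0.0605 0.1547] q [-0.06  0.47  0.18  1.89 -0.71  1.03  0.66] w 0.0148 F [-0.3  0.3 -1.1] 60.6
shift@cur [-0.22 -0.    0.02] shift@target [-0.22 -0.    0.02] turn [-0.01 -0.02  0.02]
```

```bash
python3 -m jog '[[-0.2,0,0,0,0,0,-1],[-0.2,0,0,0,0,0,-1],[-0.2,0,0,0,0,0,-1],[-0.2,0,0,0,0,0,-1],[-0.2,0,0,0,0,0,-1],[0,0,0,0,0,0,-1]]'
python3 - <<'E'
from h import *
rel(3,12,44)
ins(-.009,(-.112,.0001,.0017))
E
```

```text
time: 18.65
position: [0.5634, 0.0379, 0.1416]
tool_rot: [-0.194, 0.645, 0.719, 0.174]
wrist_force: [0.3, 0.3, -0.8]
gripper_width: 0.0147
finger_force: 60.6
axis [-0.092  0.861  0.5  ] normal y [-0.05  0.5  -0.87]
tube (array([0.139, 0.004, 0.527, 0.   ]), 1623)
rod (array([ 0.036,  0.054,  0.871, -0.012]), 198)
collar z [59.51156101 60.27142421 93.76894391]
axis [-0.092  0.861  0.5  ] target [0.563  0.0413 0.143 ]
t 18.8 pos [0.5635 0.0391 0.1422] q [-0.03  0.5   0.18  1.89 -0.71  1.04  0.7 ] w 0.0148 F [ 1.  -0.1 -0.2] 60.6
shift@cur [ 0.09 -0.01  0.02] shift@target [ 0.09 -0.01  0.02] turn [-0.01 -0.02  0.02]
```

```bash
python3 -m jog '[[-0.2,0,0,0,0,0,-1],[-0.2,0,0,0,0,0,-1],[-0.2,0,0,0,0,0,-1],[-0.2,0,0,0,0,0,-1],[-0.2,0,0,0,0,0,-1]]'
python3 -m jog '[[-0.2,0,0,0,0,0,-1],[-0.2,0,0,0,0,0,-1],[-0.2,0,0,0,0,0,-1],[-0.2,0,0,0,0,0,-1],[-0.1,0,0,0,0,0,-1],[0,0,0,0,0,0,-1]]'
python3 - <<'E'
from h import *
rel(2,2,12)
ins(-.070,(-.112,.0001,.0017))
E
```

```text
time: 19.3
position: [0.5658, 0.017, 0.1293]
tool_rot: [-0.194, 0.644, 0.719, 0.174]
wrist_force: [-0.2, 1.0, -0.8]
gripper_width: 0.015
finger_force: 60.6
time: 19.9
position: [0.5679, -0.0023, 0.118]
tool_rot: [-0.194, 0.645, 0.719, 0.174]
wrist_force: [-0.2, 0.7, -0.8]
gripper_width: 0.0148
finger_force: 60.6
axis [-0.092  0.861  0.5  ] normal y [-0.05  0.5  -0.87]
tube (array([ 0.198,  0.003,  0.591, -0.001]), 1080)
rod (array([-0.043,  0.072,  1.09 ,  0.151]), 20)
collar z [31.31290266 37.23495152 56.02323617]
axis [-0.092  0.861  0.5  ] target [ 0.5686 -0.0112  0.1125]
t 20.0 pos [ 0.5679 -0.0017  0.1183] q [ 0.03  0.55  0.19  1.87 -0.71  1.04  0.78] w 0.0152 F [ 0.6 -0.6 -1.4] 60.6
shift@cur [-0.45 -0.01  0.01] shift@target [-0.45 -0.01  0.01] turn [-0.01 -0.02  0.02]
```

```bash
python3 -m jog '[[-0.12,0,0,0,0,0,-1],[-0.12,0,0,0,0,0,-1],[-0.1,0,0,0,0,0,-1],[0,0,0,0,0,0,-1]]'
python3 -m jog '[[-0.05,0,0,0,0,0,-1],[-0.05,0,0,0,0,0,-1],[0,0,0,0,0,0,-1]]'
python3 -c "
from h import *
ins(-.070,(-.112,.0001,.0017))"
```

```text
time: 20.4
position: [0.5687, -0.0096, 0.1137]
tool_rot: [-0.194, 0.645, 0.719, 0.174]
wrist_force: [-0.1, 0.5, -0.7]
gripper_width: 0.0148
finger_force: 60.6
time: 20.7
position: [0.5689, -0.0115, 0.1126]
tool_rot: [-0.194, 0.644, 0.719, 0.174]
wrist_force: [-0.4, -0.2, -1.4]
gripper_width: 0.0147
finger_force: 60.6
axis [-0.092  0.861  0.5  ] target [ 0.5686 -0.0112  0.1125]
t 20.7 pos [ 0.5689 -0.0115  0.1126] q [ 0.05  0.56  0.19  1.87 -0.71  1.04  0.8 ] w 0.0147 F [-0.4 -0.2 -1.4] 60.6
shift@cur [ 0.01 -0.01  0.01] shift@target [ 0.01 -0.01  0.01] turn [-0.01 -0.02  0.02]
```

```bash
for i in 1 2 3; do python3 -m jog '[[-0.03,0,0,0,0,0,-1],[-0.03,0,0,0,0,0,-1],[0,0,0,0,0,0,-1]]' | grep -E "posi|wrist"; done
```

```text
position: [0.5691, -0.012, 0.1122]
wrist_force: [-1.4, 1.8, 0.1]
position: [0.569, -0.0121, 0.1121]
wrist_force: [-2.4, 3.7, 4.7]
position: [0.569, -0.0121, 0.1121]
wrist_force: [-3.2, 7.1, 9.0]
```

The collar is seated: motion has stopped and the axial force is about 11 N. I'll draw it out and measure the reader's barrel.

```bash
python3 -m jog '[[0.2,0,0,0,0,0,-1],[0.3,0,0,0,0,0,-1],[0.3,0,0,0,0,0,-1],[0.3,0,0,0,0,0,-1],[0.4,0,0,0,0,0,-1],[0.4,0,0,0,0,0,-1],[0.4,0,0,0,0,0,-1],[0.4,0,0,0,0,0,-1],[0.4,0,0,0,0,0,-1],[0.4,0,0,0,0,0,-1],[0.4,0,0,0,0,0,-1],[0.4,0,0,0,0,0,-1]]'
python3 -m jog '[[0.5,0,-0.2,0,0,0,-1],[0.5,0,-0.4,0,0,0,-1],[0.5,0,-0.5,0,0,0,-1],[0,0,0,0,0,0,-1]]'
python3 - <<'E'
from h import *
from scipy.optimize import least_squares
ins(.1)
p=optics.camera("scene"); f=p["frame"]; W0=np.load("/tmp/scene.npy");Wt=np.load("/tmp/top.npy")
for n,W in(("s",W0),("t",Wt)):
    A=W[~np.isnan(W[...,0])]*1e3
    H=A[(abs(A[:,0]-697)<45)&(abs(A[:,1]-175)<60)&(A[:,2]>130)&(A[:,2]<180)]
    for y in range(130,230,6):
        B=H[(H[:,1]>=y)&(H[:,1]<y+6)]
        if len(B)>3: print(n,y,len(B),"x",np.percentile(B[:,0],[3,50,97]).round(0),"z",np.percentile(B[:,2],[3,97]).round(0))
    B=A[(np.hypot(A[:,0]-697,A[:,1]-175)<60)&(A[:,2]>7)&(A[:,2]<14)]; 
    r=least_squares(lambda q:np.maximum(np.hypot(B[:,0]-q[0],B[:,1]-q[1])-42,0)*3,[697,175]); print("base pts",len(B),B.min(0),B.max(0))
E
```

```text
time: 22.8
position: [0.5591, 0.0779, 0.1649]
tool_rot: [-0.194, 0.644, 0.719, 0.174]
wrist_force: [-0.1, -0.3, -1.7]
gripper_width: 0.0151
finger_force: 60.5
time: 23.2
position: [0.5587, 0.0966, 0.2104]
tool_rot: [-0.192, 0.643, 0.72, 0.176]
wrist_force: [0.6, 0.2, -1.1]
gripper_width: 0.015
finger_force: 60.5
axis [-0.092  0.861  0.5  ] target [0.5526 0.1352 0.1975]
t 23.2 pos [0.5587 0.0966 0.2104] q [-0.13  0.39  0.18  1.87 -0.68  1.08  0.54] w 0.015 F [ 0.6  0.2 -1.1] 60.5
shift@cur [ 1.09 -0.07  1.23] shift@target [ 1.09 -0.08  1.23] turn [ 0.02 -0.02  0.05]
s 148 46 x [688. 718. 730.] z [138. 171.]
s 154 163 x [680. 698. 728.] z [132. 171.]
s 160 85 x [661. 680. 721.] z [135. 172.]
s 166 71 x [660. 678. 726.] z [133. 172.]
s 172 56 x [660. 675. 723.] z [139. 173.]
s 178 52 x [660. 677. 726.] z [137. 173.]
s 184 43 x [661. 682. 726.] z [141. 172.]
s 190 33 x [662. 692. 730.] z [143. 172.]
s 196 11 x [682. 686. 720.] z [158. 171.]
base pts 377 [661.73059283 134.63173472   7.09799635] [744.19835217 216.07554207  13.64584102]
t 154 47 x [680. 700. 727.] z [137. 174.]
t 160 68 x [661. 691. 730.] z [150. 174.]
t 166 74 x [660. 689. 729.] z [149. 175.]
t 172 76 x [660. 687. 728.] z [145. 173.]
t 178 76 x [660. 688. 729.] z [144. 173.]
t 184 78 x [661. 689. 730.] z [146. 173.]
t 190 73 x [662. 690. 727.] z [146. 174.]
t 196 36 x [682. 698. 724.] z [141. 172.]
t 202 11 x [702. 706. 710.] z [148. 158.]
base pts 423 [648.71422505 134.61844196   7.02168233] [740.99096596 216.44341864  13.94539441]
```

The barrel is at x 660–682 mm, y 160–196, in front of the head box at x 682–730, and the base centre is about (703,175). So the lens looks along −x, and I had misread it earlier. The read point is about (0.621, 0.178, 0.150). I'll back off before turning the rod to face it.

Run:
```python
from h import *
plan([.47,.178,.21],178,0)
```

```text
t 23.2 pos [0.558  0.0959 0.2089] q [-0.13  0.39  0.18  1.87 -0.68  1.08  0.54] w 0.0151 F [ 0.3 -1.2 -1.6] 60.5
shift@cur [ 3.18 -3.14  1.78] shift@target [ 3.63  3.16 -0.05] turn [ 2.7  -3.08 -9.95]
```

```bash
python3 -m jog '[[0.64,-0.63,0.36,0,0,0,-1],[0.64,-0.63,0.36,0,0,0,-1],[0.64,-0.63,0.36,0,0,0,-1],[0.64,-0.63,0.36,0,0,0,-1],[0.64,-0.63,0.36,0,0,0,-1]]'
python3 -m jog '[[0,0,0,0.225,-0.257,-0.83,-1],[0,0,0,0.225,-0.257,-0.83,-1],[0,0,0,0.225,-0.257,-0.83,-1],[0,0,0,0.225,-0.257,-0.83,-1],[0,0,0,0.225,-0.257,-0.83,-1],[0,0,0,0.225,-0.257,-0.83,-1],[0,0,0,0.225,-0.257,-0.83,-1],[0,0,0,0.225,-0.257,-0.83,-1],[0,0,0,0.225,-0.257,-0.83,-1],[0,0,0,0.225,-0.257,-0.83,-1],[0,0,0,0.225,-0.257,-0.83,-1],[0,0,0,0.225,-0.257,-0.83,-1]]'
python3 - <<'E'
from h import *
plan([.509,.178,.152],178,0)
E
```

```text
time: 23.75
position: [0.4679, 0.1783, 0.2078]
tool_rot: [-0.194, 0.645, 0.719, 0.173]
wrist_force: [0.7, 1.0, -1.4]
gripper_width: 0.0148
finger_force: 60.6
time: 24.95
position: [0.4687, 0.1779, 0.2079]
tool_rot: [-0.001, 0.015, 1.0, -0.001]
wrist_force: [0.6, -0.5, -1.3]
gripper_width: 0.0145
finger_force: 60.6
t 24.9 pos [0.4687 0.1779 0.2079] q [-0.43  0.23 -0.02  1.98  0.01  0.93  1.09] w 0.0145 F [ 0.6 -0.5 -1.3] 60.6
shift@cur [-1.62  0.06  2.23] shift@target [-1.61  0.06  2.23] turn [-0.01 -0.02  0.03]
```

```bash
python3 -m jog '[[0,0.06,0.6,0,0,0,-1],[0,0,0.7,0,0,0,-1],[0,0,0.6,0,0,0,-1],[0,0,0.3,0,0,0,-1],[-0.3,0,0,0,0,0,-1],[-0.4,0,0,0,0,0,-1],[-0.4,0,0,0,0,0,-1],[-0.3,0,0,0,0,0,-1],[-0.2,0,0,0,0,0,-1],[0,0,0,0,0,0,-1],[0,0,0,0,0,0,-1]]'
python3 - <<'E'
from h import *
plan([.509,.178,.152],178,0)
p=optics.camera("scene"); W=cloud(p); A=W[~np.isnan(W[...,0])]*1e3
H=A[(A[:,0]>560)&(A[:,0]<650)&(abs(A[:,1]-178)<18)&(abs(A[:,2]-150)<18)]; print("shank",len(H),H.mean(0).round(1),"tip x",np.sort(H[:,0])[-6:].round(1))
B=A[(A[:,0]>652)&(A[:,0]<672)&(abs(A[:,1]-178)<22)&(A[:,2]>130)&(A[:,2]<172)]; print("lens",len(B),np.percentile(B,[2,50,98],axis=0).round(1).tolist())
X=A[(np.hypot(A[:,0]-517.8,A[:,1]+52.3)<40)&(A[:,2]>118)&(A[:,2]<150)]; print("bar",cv2.minAreaRect((X[:,:2]).astype(np.float32)),len(X))
cv2.imwrite("pics/end.png",cv2.resize(p["frame"][130:320,150:400],(790,600)))
E
```

```text
time: 26.05
position: [0.5086, 0.1784, 0.1533]
tool_rot: [-0.002, 0.017, 1.0, 0.0]
wrist_force: [-0.3, 0.7, -1.0]
gripper_width: 0.0149
finger_force: 60.5
t 26.1 pos [0.5086 0.1784 0.1533] q [-0.41  0.36 -0.01  1.96  0.    0.83  1.12] w 0.0149 F [-0.3  0.7 -1. ] 60.5
shift@cur [-0.02 -0.02  0.05] shift@target [-0.02 -0.02  0.05] turn [ 0.   -0.02  0.  ]
shank 84 [588.6 173.1 153.2] tip x [614.1 614.4 615.1 615.7 617.5 618.7]
lens 134 [[659.1, 161.6, 137.4], [662.2, 173.9, 154.0], [670.9, 193.5, 167.4]]
bar ((517.7182006835938, -52.73598098754883), (13.051676750183105, 42.44205093383789), 2.495680809020996) 243
```

View pics/end.png

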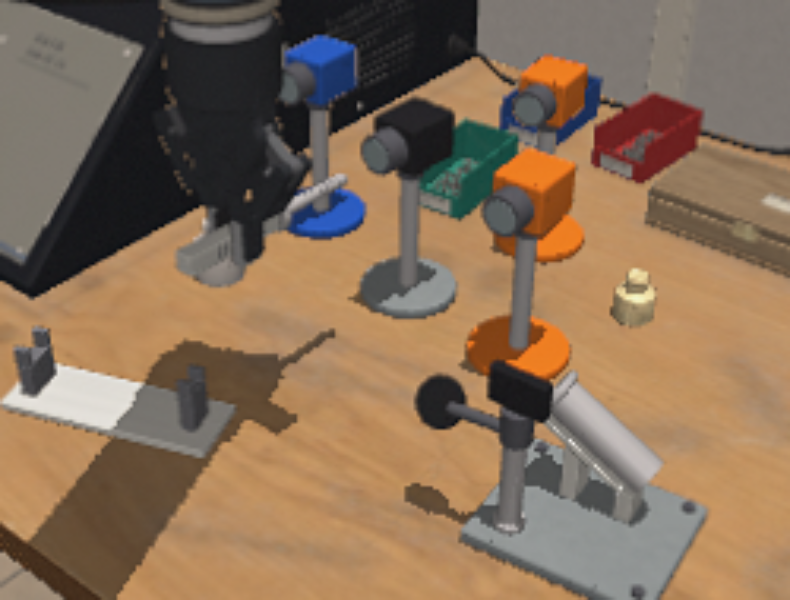

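The final view shows the rod level, with its tip at (345,182) about 4 cm in front of the black reader's lens at (378,152). The cap disc at (440,402) is open and nothing is touched, so I'm handing in.

```bash
python3 -m jog '[[0,0,0.04,0,0,0,-1],[0,0,0,0,0,0,-1],[0,0,0,0,0,0,-1],[0,0,0,0,0,0,-1],[0,0,0,0,0,0,-1]]' | head -2; python3 -c "
from bench import workorder
print(workorder.close_job())"
```

```text
time: 26.6
position: [0.5088, 0.1785, 0.1524]
the job is handed in; nothing more can be done
None
```

I handed the job in at 26.6 s with no verdict returned: the cap is open at about 1.5 rad, the rod seated at the tube mouth and was drawn out, and it is now held level and still about 4 cm in front of the black reader's lens.

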